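# Tip the red tags out of the sorting tray

## Robot

A 6-joint arm with a two-finger parallel gripper is mounted at the origin on the work surface. World frame = base frame: x ahead of the robot, y to its left, z up, the work surface at z = 0. Lengths are in m, angles in degrees, forces in N, time in s.
With the tool pointing down it reaches from about 0.35 to 0.875 m from the base axis. Payload 4.2 kg.
Tool frame: the origin (TCP) lies at the very end of the fingers, on their centre line; the grasp point (between the pads) lies 19 mm behind it; z points along the fingers, y is the line along which they close (so a half turn about z gives the same grasp; the last joint's range is limited). The gripper opens to 87 mm and grips with 3 to 60 N. Pads are 19 mm wide; open, the fingers measure 117 mm over their backs; the gripper's body (75 mm by 190 mm) begins 51 mm behind the grasp point.
Start: joints at [-53.594, 22.042, 0.453, 0, -68.411, -14.817], TCP at [0.23, -0.581, 0.223] pointing down, gripper open.
Joint ranges: [-179.83, 179.83], [-69.29, 118.12], [-61.27, 80.66], [-181.25, 117.63], [-171.15, -9.14], [-177.46, 177.46]. Speed limits (degrees/s): [159.86, 159.86, 180, 180, 180, 180].

## Interface

Orientations are given as a 3x3 rotation matrix whose columns are the frame's x, y, z axes.
In Python, from station import * gives the robot as it stands.
- The arm moves only by the shell command python3 -m pendant 'ROWS'. ROWS is JSON, a list of rows, each an object of numbers: "x", "y", "z": the shift along the world's x, y, z normalised to -1 to 1, where 1 is 250 mm; "rx", "ry", "rz": the turn, a rotation vector about the world's x, y, z normalised to -1 to 1, where 1 is 180 degrees; "claw": the opening, from 0 (shut) to 1 (fully open). A call has exactly 8 rows; each row is the pose to reach, as a shift and turn from the pose commanded when the call began, turning the shorter way round; what a row does not reach only later rows make up. A row lasts 1/8 s, in which the tool goes at most 62.5 mm and 10.7 degrees, less where a joint would pass 70% of its speed; a pose out of reach is approached as far as the arm can. A call with a number of a shift or a turn outside -1 to 1 is refused whole. A call with a gripper value outside its range is refused whole. The fingers move at their own pace and stop on an object; the grip force is fixed at half the most. Time passes only in rows, so rows that repeat a pose let the fingers close, or fill a call up. It gives the time, the measured TCP pose, the force, the opening and the grip force at its end, in the units of the state.
- sense(): the state, without advancing time (a new reading comes with each control period).
- capture(name): name is "side" or "top"; returns a dict with "color" (384x512x3 uint8, red, green, blue), "mtx" (3x3 intrinsics, pixels), "k1" (the pictures are not rectified: a ray, as slopes to the right and down, at radius r is drawn at 1 + k1 r^2 times it, then the intrinsics apply), "world_to_cam" (4x4, takes a point from world to camera coordinates). Camera axes: x right, y up, looking along -z (the intrinsics and any distortion apply to the point x, -y, -z); pixel columns grow to the right and rows downward; lengths in m; the calibration is good to about 2 mm. A picture is of the moment at which its call begins. There is no depth.
- finish_job(): hands the job in; it is judged then, once.
Trained networks look in a picture, given as the dict that the camera call returned (one of the last four; its "shot" number tells which), for a name from the list of things; names that differ only in an ending like _2 or _b are one class to them, and where a whole thing is asked for, a point or a joint stands for the part that bears it (a point fixed in the world has none). Each returns a list of dicts, best first, with "conf" (0 to 1); they miss things now and then, are a little off and sometimes report something else, mostly with a low value. They report only what shows in the picture. A call takes as long as a camera call. They do not tell look-alikes from the thing itself.
- search_frame(picture, label): "centre" ([column, row] in pixels, amid what is visible of it).
- regions_of(picture, label): "region" (384x512 bool, what is visible of it) and "centre" ([column, row] in pixels, amid what is visible of it).
The state is a dict: "time_s": time; "joints": joint angles; "joint_velocities": joint speeds; "effort": joint torques, N m; "tcp_pos": TCP position; "ee_rot": TCP orientation; "wrist_force": force on the tool from outside, world axes, zero at the start; "moment": the same for the moment, N m; "gripper_width": opening from 0.0 (shut) to 1.0 (fully open); "gripper_force": force on a finger pad.
Only numpy, scipy, OpenCV 4.12 (cv2) and the standard library are available. Lean on these libraries where they do the work, as an engineer would, in place of code of your own. Each camera call takes 0.05 s, during which the arm holds its last target. There are 200 camera calls.

## Task

Slide or set the ochre catch bin on the desk so that its mouth is under the red tags' corner of the sorting tray. Then press that corner's pad down until all three red tags have slid out through the rim gap into the bin, and let the tray come back level. Do not touch the tags with the gripper, keep the other tags in their own bays, leave the bin standing on the desk, and leave the mug, tape and carton alone.

Things in the scene. Friction and masses are not known exactly. Their poses are not given: they have to be found in the camera images.
- tray_mid (a point): Middle of the tray floor's top. Pale grey square tray, 220 x 220 mm, corners cut off; floor 4 mm thick, top 144 mm above the desk when level; walls and two crossing dividers 24 mm high, 4 mm thick: four bays, each open only at its cut corner (72 mm gap under a dark press pad). Axes along the edges: red bay at +x+y, white -x+y, black -x-y, blue +x-y; z is the tray's up
- stand: Fixed stand under the tray: 110 mm round foot, 12 mm high, thin post; origin under the foot's centre, z up, +x towards the red corner. Its sprung, damped swivel (pivot at 140 mm, under the tray's middle) lets the tray lean any way up to about 35 degrees but not turn about vertical. It resists with about 2.5 N m per rad; let go, the tray is level again in about a second
- red_pad (a point): Top centre of the dark press pad over the red bay's gap: 84 mm wide along the gap, 22 mm across, 116.5 mm out from the tray's middle, 173 mm above the desk when level. Pressed, it moves almost straight down; 60 mm down (about 29 degrees) takes about 11 N, a few N more while moving at 50 mm/s. Axes as the tray's
- red_lip (a point): Middle of the floor's edge in the red bay's gap, 120 mm out from the tray's middle along its +x+y diagonal, 144 mm above the desk when level. Tags start to slide at 11 to 17 degrees of lean, pass under the pad and land about 100 to 150 mm out (horizontally) from the tray's middle. Axes as the tray's
- bin: Loose ochre open catch bin, 114 (x) x 150 (y) x 45 mm high, walls 5 mm, 0.2 to 0.4 kg; origin at the centre of its underside, z up. It fits under the tray even when tipped, but the handle on its +x wall does not: keep that outward. It catches best with its centre 130 mm out from the tray's middle, on the line through the red lip, handle outward
- bin_handle (a point): Grip point on the bin's black upright handle, 105 mm above its underside and 64 mm from its centre along its +x. Handle: 20 mm wide along the bin's y (grip across this), 14 mm along its x, top 125 mm above the desk. Axes as the bin's
- bin_in (a point): Middle of the bin's inner floor, 5 mm above its underside. Axes as the bin's
- red1: Round red hard security tag, 22 mm across, 10 mm thick, 12 g, one of 3 in the red bay; origin at the centre of its underside
- red2: Round red hard security tag, 22 mm across, 10 mm thick, 12 g, one of 3 in the red bay; origin at the centre of its underside
- red3: Round red hard security tag, 22 mm across, 10 mm thick, 12 g, one of 3 in the red bay; origin at the centre of its underside
- white1: Round white hard security tag, 22 mm across, 10 mm thick, 12 g, one of 2 in the white bay; origin at the centre of its underside
- white2: Round white hard security tag, 22 mm across, 10 mm thick, 12 g, one of 2 in the white bay; origin at the centre of its underside
- black1: Round black hard security tag, 22 mm across, 10 mm thick, 12 g, one of 2 in the black bay; origin at the centre of its underside
- black2: Round black hard security tag, 22 mm across, 10 mm thick, 12 g, one of 2 in the black bay; origin at the centre of its underside
- blue1: Round blue hard security tag, 22 mm across, 10 mm thick, 12 g, one of 2 in the blue bay; origin at the centre of its underside
- blue2: Round blue hard security tag, 22 mm across, 10 mm thick, 12 g, one of 2 in the blue bay; origin at the centre of its underside
- mug: Bystander: white mug, 80 mm across, 92 mm high; origin under its centre
- tape: Bystander: roll of brown tape lying flat, 90 mm across, 48 mm high; origin under its centre
- carton: Bystander: small white lidded carton, 82 x 112 x 56 mm; origin under its centre
There are look-alikes about, which are no part of the job. Leave any green or pink look-alike of the bin alone.

How it is judged:
By the outcome, as a careful person would: the job done as asked, in the order asked, and still so for the second after the job is handed in, with the robot touching nothing.
It also fails if it takes over 64 s, if anything falls off the work surface, if the arm or the gripper's body presses on something with over 40 N, if the wrist force passes 120 N, or if a joint passes its speed limit or range.

## Working session

There is one attempt and no reset: what is moved stays moved. The work goes in short steps, Python scripts to look and compute and a shell command to move; the robot and the scene stay as the last step left them, time stands still between calls to the robot, and variables do not carry over. Pictures are saved under pics/ and viewed, at most 10 in all, crops included, and the job is handed in when it is done.

```bash
mkdir -p pics; ls; cat > h.py <<'E'
from station import *
import numpy as np, cv2
def proj(P,c):
    p=c["world_to_cam"]@np.append(P,1); a=np.array([p[0],-p[1]])/-p[2]
    a=a*(1+c["k1"]*(a@a)); m=c["mtx"]; return np.array([m[0,0]*a[0]+m[0,2],m[1,1]*a[1]+m[1,2]])
def ray(px,c):
    m=c["mtx"]; d=np.array([(px[0]-m[0,2])/m[0,0],(px[1]-m[1,2])/m[1,1]]); a=d.copy()
    for _ in range(20): a=d/(1+c["k1"]*(a@a))
    R=np.array(c["world_to_cam"])[:3,:3]; t=np.array(c["world_to_cam"])[:3,3]
    v=R.T@np.array([a[0],-a[1],-1]); return -R.T@t, v/np.linalg.norm(v)
def onz(px,c,z):
    o,v=ray(px,c); return o+v*(z-o[2])/v[2]
def tri(p1,c1,p2,c2):
    o1,v1=ray(p1,c1);o2,v2=ray(p2,c2)
    s=np.linalg.lstsq(np.c_[v1,-v2],o2-o1,rcond=None)[0]
    a=o1+v1*s[0];b=o2+v2*s[1]; return (a+b)/2,np.linalg.norm(a-b)
E
python3 - <<'E'
from h import *
np.set_printoptions(precision=3,suppress=True)
C={n:capture(n) for n in("top","side")}
for n,c in C.items():
    cv2.imwrite(f"pics/{n}0.png",c["color"][:,:,::-1]); print(n,ray([256,192],c),c["mtx"][0,0],c["k1"])
D={}
for l in["tray_mid","stand","red_pad","red_lip","bin","bin_handle","bin_in","red1","mug","tape","carton"]:
    for n,c in C.items():
        D[l,n]=search_frame(c,l); print(l,n,[(np.round(d["centre"]),round(d["conf"],2)) for d in D[l,n]])
    if D[l,"top"] and D[l,"side"]:
        print("   tri",tri(D[l,"top"][0]["centre"],C["top"],D[l,"side"][0]["centre"],C["side"]))
E
```

```text
pics
top (array([ 0.37 , -0.089,  1.367]), array([ 0.075,  0.004, -0.997])) 430.19255967231214 -0.12036631280026247
side (array([-0.033,  0.551,  0.869]), array([ 0.473, -0.556, -0.684])) 392.6683739117842 -0.04514000171219198
tray_mid top [(array([226., 178.]), 0.92)]
tray_mid side []
stand top [(array([226., 177.]), 0.69), (array([248., 193.]), 0.5)]
stand side [(array([240., 194.]), 0.92), (array([212., 203.]), 0.51), (array([240., 173.]), 0.2)]
   tri (array([ 0.5  , -0.003,  0.145]), np.float64(0.011653069752245043))
red_pad top [(array([224., 176.]), 0.73)]
red_pad side [(array([239., 198.]), 0.72)]
   tri (array([0.503, 0.004, 0.134]), np.float64(0.015697734758431236))
red_lip top [(array([226., 183.]), 0.97), (array([127., 221.]), 0.2)]
red_lip side [(array([237., 194.]), 0.77)]
   tri (array([0.492, 0.005, 0.153]), np.float64(0.010366530293736676))
bin top [(array([357., 234.]), 0.7), (array([222., 179.]), 0.63), (array([339., 164.]), 0.62), (array([402., 172.]), 0.56)]
bin side [(array([330., 138.]), 0.93), (array([291., 163.]), 0.91), (array([347., 173.]), 0.86)]
   tri (a
[... 844 characters left out ...]
ri (array([ 0.579, -0.044,  0.114]), np.float64(0.02164137241755476))
mug top [(array([333., 168.]), 0.5), (array([202., 168.]), 0.44), (array([201., 196.]), 0.44)]
mug side [(array([188., 315.]), 0.85), (array([293., 164.]), 0.67)]
   tri (array([ 0.732, -0.21 , -0.766]), np.float64(0.5331601720672892))
tape top [(array([100., 180.]), 0.77)]
tape side [(array([131., 330.]), 0.83), (array([238., 200.]), 0.61)]
   tri (array([ 0.502,  0.409, -0.001]), np.float64(0.03626758822445233))
carton top [(array([116., 148.]), 0.69), (array([130., 219.]), 0.54)]
carton side [(array([114., 279.]), 0.72), (array([294., 161.]), 0.33)]
   tri (array([0.609, 0.355, 0.043]), np.float64(0.014562063899804113))
```

View pics/top0.png

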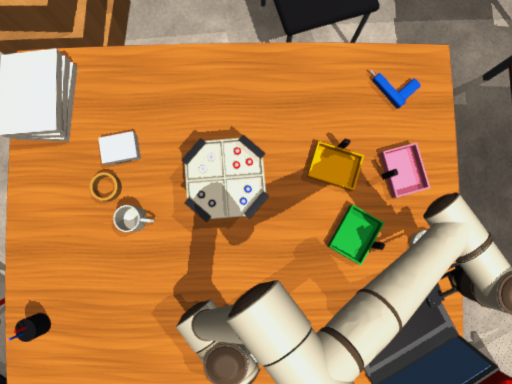

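View pics/side0.png

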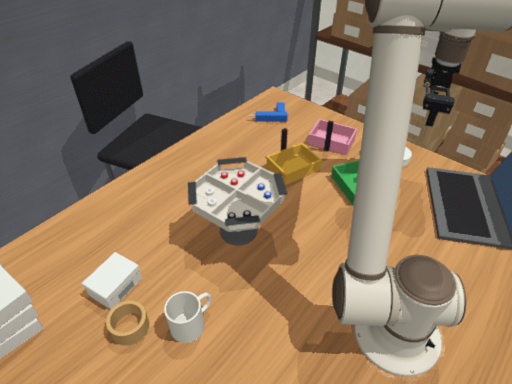

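Top picture: the ochre bin is at (335,165) with its black handle at (346,142). The look-alikes are the green bin (355,234) and the pink one (404,170). I choose the ochre bin. In the tray, the red tags are at the upper right (240,158), with their pad at about (254,147). Side picture: ochre bin (293,163), its handle (284,138), red pad (232,163).

```bash
python3 - <<'E'
from h import *
np.set_printoptions(precision=4,suppress=True)
C={n:capture(n) for n in("top","side")}
a=C["top"]["color"][120:240,170:390]; a=cv2.resize(a,None,fx=3.4,fy=3.4,interpolation=cv2.INTER_CUBIC)
b=C["side"]["color"][110:260,180:360]; b=cv2.resize(b,None,fx=3.4,fy=3.4,interpolation=cv2.INTER_CUBIC)
cv2.imwrite("pics/topc.png",a[:,:,::-1]);cv2.imwrite("pics/sidec.png",b[:,:,::-1])
for n,c in C.items():
    for l in("red_pad","bin_handle","bin","tray_mid"):
        for d in regions_of(c,l):
            m=d["region"]; q=np.argwhere(m)[:,::-1]; print(n,l,round(d["conf"],2),np.round(d["centre"],1),len(q),c["color"][m].mean(0).round(), q.min(0),q.max(0))
    hsv=cv2.cvtColor(c["color"],cv2.COLOR_RGB2HSV)
    m=cv2.inRange(hsv,(20,170,90),(30,255,255)); k=cv2.connectedComponentsWithStats(m)
    for i in np.argsort(-k[2][1:,4])[:2]+1:
        pts=np.argwhere(k[1]==i)[:,::-1].astype(np.float32); r=cv2.minAreaRect(pts); print("ochre",n,k[2][i],cv2.boxPoints(r).round(1).tolist())
        if n=="top": print([onz(p,c,.045)[:2] for p in cv2.boxPoints(r)])
E
```

```text
top red_pad 0.96 [224.1 179.2] 5302 [182. 178. 162.] [183 136] [267 220]
top red_pad 0.59 [243.2 150.2] 44 [223. 115. 110.] [234 148] [240 154]
top bin_handle 0.97 [334.8 168.2] 1982 [166. 111.   1.] [307 139] [363 190]
top bin_handle 0.66 [354.4 234.4] 1983 [ 27. 137.  46.] [328 205] [383 264]
top bin_handle 0.63 [405.1 172. ] 1911 [187. 112. 137.] [379 143] [429 197]
top bin 0.86 [357. 233.] 1977 [ 27. 137.  46.] [328 204] [384 264]
top bin 0.59 [337.7 161.9] 2027 [166. 111.   2.] [307 139] [363 190]
top bin 0.55 [402.4 167.5] 1784 [189. 114. 141.] [381 143] [428 196]
top tray_mid 0.68 [224.4 180.4] 5514 [181. 177. 160.] [182 135] [267 220]
ochre top [309 141  46  47 920] [[306.1000061035156, 174.6999969482422], [317.70001220703125, 139.89999389648438], [356.70001220703125, 152.89999389648438], [345.1000061035156, 187.6999969482422]]
[array([ 0.5223, -0.2388]), array([ 0.6316, -0.2775]), array([ 0.5898, -0.3993]), array([ 0.4808, -0.3594])]
ochre top [350 151  14  14  64] [[349.5, 151.39999389648438], [355.79998779296875, 146.1999969482422], [366.6000061035156, 159.39999389648438],
[... 203 characters left out ...]
 [187 157] [285 231]
side bin_handle 0.77 [347.8 175.4] 791 [ 54. 117.  62.] [331 160] [358 205]
side bin_handle 0.72 [290.9 161.3] 1487 [149. 113.  44.] [267 129] [320 182]
side bin_handle 0.6 [328.9 136.9] 1209 [157. 102. 114.] [308 120] [356 153]
side bin 0.96 [346.9 175.7] 792 [ 54. 117.  61.] [331 161] [358 205]
side bin 0.77 [334.7 131.8] 1197 [157. 101. 114.] [308 120] [356 154]
side bin 0.76 [292.4 162.9] 1553 [148. 113.  44.] [267 128] [320 183]
side tray_mid 0.75 [239.  199.8] 4606 [163. 158. 146.] [189 157] [285 231]
ochre side [ 267  144   54   40 1220] [[264.0, 157.60000610351562], [311.79998779296875, 138.5], [323.6000061035156, 168.0], [275.79998779296875, 187.10000610351562]]
```

View pics/topc.png

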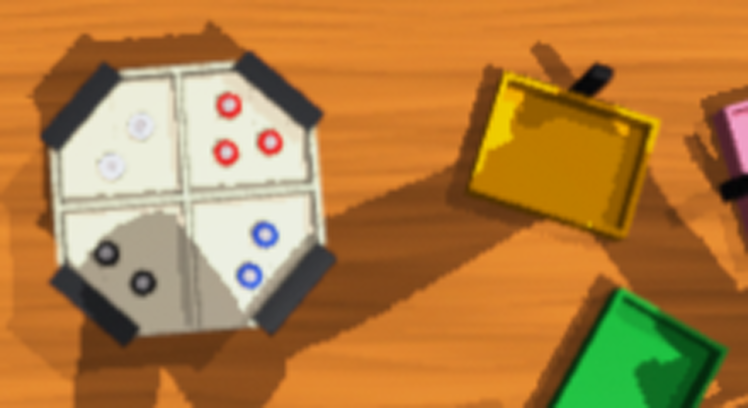

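View pics/sidec.png

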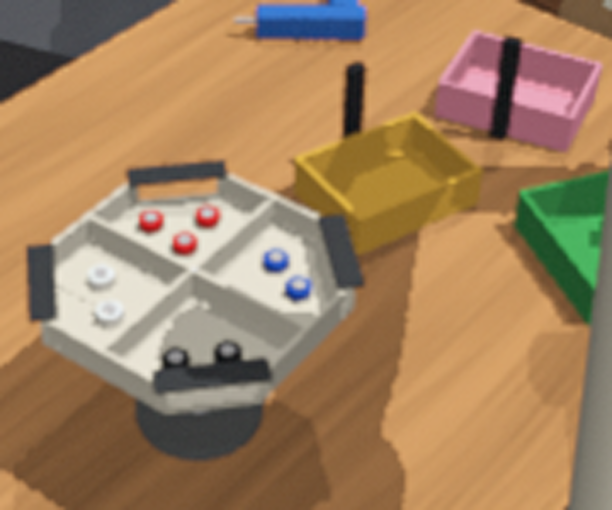

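The crops show the ochre bin's rim and its black handle on the far side, leaning outward in the top view from (585,90) to its top end at about (600,74). In the tray, the red tags are by the upper-right pad, at crop (280,88). The side crop has the handle top at (355,67) and the red pad at (176,172).

```bash
python3 - <<'E'
from h import *
np.set_printoptions(precision=4,suppress=True)
T=capture("top");S=capture("side")
t=lambda u,v:((u+.5)/3.4-.5+170,(v+.5)/3.4-.5+120); s=lambda u,v:((u+.5)/3.4-.5+180,(v+.5)/3.4-.5+110)
for n,a,b in[("red",(280,88),(176,172)),("white",(82,105),(41,283)),("blue",(296,289),(341,252)),("black",(95,305),(212,376)),("hTop",(600,73),(355,67)),("rimL/back",(505,72),(297,163)),("rimR",(659,120),(415,117)),("rimfront R",(625,239),(480,172)),("rimfront L",(470,187),(361,222))]:
    z={"h":.125,"r":.045}.get(n[0],.17)
    if n=="red": z=.17
    print(n,tri(t(*a),T,s(*b),S),onz(t(*a),T,z)[:2],onz(s(*b),S,z)[:2])
E
```

```text
red (array([ 0.5919, -0.0739,  0.1682]), np.float64(0.0014020739786298753)) [ 0.5921 -0.0735] [ 0.5897 -0.0727]
white (array([0.5796, 0.0912, 0.1659]), np.float64(0.0017144809594454016)) [0.5795 0.0912] [0.5752 0.0935]
blue (array([ 0.425 , -0.0856,  0.1671]), np.float64(0.0008780548041787479)) [ 0.4253 -0.0854] [ 0.4228 -0.0832]
black (array([0.4131, 0.0795, 0.1681]), np.float64(0.0009937221402118892)) [0.4134 0.0796] [0.4115 0.0805]
hTop (array([ 0.6117, -0.351 ,  0.1229]), np.float64(0.0012419426415483548)) [ 0.6118 -0.3502] [ 0.6093 -0.3488]
rimL/back (array([ 0.6287, -0.2815,  0.0355]), np.float64(0.004337960642038228)) [ 0.6287 -0.2789] [ 0.6193 -0.2731]
rimR (array([ 0.5835, -0.4239,  0.0351]), np.float64(0.002988257175603086)) [ 0.5832 -0.4206] [ 0.575  -0.4131]
rimfront R (array([ 0.4747, -0.3861,  0.0401]), np.float64(0.0016212930552285125)) [ 0.4736 -0.3854] [ 0.4723 -0.3801]
rimfront L (array([ 0.5212, -0.2461,  0.0401]), np.float64(0.0044106602835831624)) [ 0.5225 -0.2443] [ 0.516  -0.2426]
```

```bash
python3 - <<'E'
from station import *
import numpy as np
s=sense(); R=np.array(s["ee_rot"]); print(s["time_s"],np.round(s["tcp_pos"],4)); print(R.round(3)); y=np.degrees(np.arctan2(R[1,1],R[0,1])); print("yaw y",y)
for goal in(72.1,-107.9): print("turn",((goal-y+180)%360-180), ((goal-y+180)%360-180)/180)
d=np.array([.612,-.351])-s["tcp_pos"][:2]; print(d,d/.25)
E
```

```text
1.8 [ 0.23   -0.5811  0.2226]
[[-0.93  -0.368  0.   ]
 [-0.368  0.93  -0.   ]
 [-0.    -0.    -1.   ]]
yaw y 111.5868877625345
turn -39.48688776253451 -0.21937159868074727
turn 140.51311223746552 0.7806284013192529
[0.38201969 0.23012259] [1.52807876 0.92049034]
```

```bash
python3 -m pendant '[{"x":0.2,"y":0.12,"rz":-0.05,"claw":1},{"x":0.4,"y":0.24,"rz":-0.1,"claw":1},{"x":0.6,"y":0.36,"rz":-0.15,"claw":1},{"x":0.8,"y":0.48,"rz":-0.2,"claw":1},{"x":0.95,"y":0.57,"rz":-0.219,"claw":1},{"x":1,"y":0.6,"rz":-0.219,"claw":1},{"x":1,"y":0.6,"rz":-0.219,"claw":1},{"x":1,"y":0.6,"rz":-0.219,"claw":1}]'
python3 -m pendant '[{"x":0.15,"y":0.1,"claw":1},{"x":0.3,"y":0.2,"claw":1},{"x":0.45,"y":0.28,"claw":1},{"x":0.528,"y":0.32,"claw":1},{"x":0.528,"y":0.32,"claw":1},{"x":0.528,"y":0.32,"claw":1},{"x":0.528,"y":0.32,"claw":1},{"x":0.528,"y":0.32,"claw":1}]'
python3 - <<'E'
from h import *
S=capture("side"); T=capture("top"); s=sense(); print(s["tcp_pos"],s["ee_rot"],proj(s["tcp_pos"],S),proj([.612,-.351,.125],S))
a=cv2.resize(S["color"][80:240,180:380],None,fx=3,fy=3,interpolation=cv2.INTER_CUBIC)
cv2.imwrite("pics/side1.png",a[:,:,::-1])
E
```

```text
[ 0.22999941 -0.58112702  0.22253643] [[-9.29839342e-01 -3.67965756e-01 -9.27583094e-07]
 [-3.67965756e-01  9.29839342e-01  1.89364725e-05]
 [-6.10547017e-06  1.79491959e-05 -1.00000000e+00]] [428.55260318 116.42168843] [283.83176313 128.77255723]$[0]: bad value
$[0]: bad value
```

View pics/side1.png

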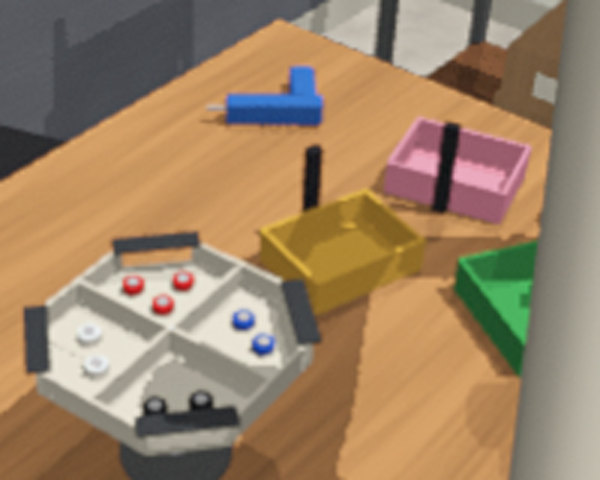

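The picture is unchanged: the arm did not move because the rows were refused. Each row probably needs all of its keys.

```bash
python3 -m pendant '[{"x":0.2,"y":0.12,"z":0,"rx":0,"ry":0,"rz":-0.05,"claw":1},{"x":0.4,"y":0.24,"z":0,"rx":0,"ry":0,"rz":-0.1,"claw":1},{"x":0.6,"y":0.36,"z":0,"rx":0,"ry":0,"rz":-0.15,"claw":1},{"x":0.8,"y":0.48,"z":0,"rx":0,"ry":0,"rz":-0.2,"claw":1},{"x":0.95,"y":0.57,"z":0,"rx":0,"ry":0,"rz":-0.219,"claw":1},{"x":1,"y":0.6,"z":0,"rx":0,"ry":0,"rz":-0.219,"claw":1},{"x":1,"y":0.6,"z":0,"rx":0,"ry":0,"rz":-0.219,"claw":1},{"x":1,"y":0.6,"z":0,"rx":0,"ry":0,"rz":-0.219,"claw":1}]'
```

```text
time_s: 2.9
tcp_pos: [0.4789, -0.4318, 0.2226]
ee_rot: [[-0.952, 0.307, -0.0], [0.307, 0.952, 0.0], [0.0, -0.0, -1.0]]
wrist_force: [-0.5, -0.5, -1.0]
gripper_width: 1.003
gripper_force: 0.0
```

```bash
python3 -m pendant '[{"x":0.18,"y":0.11,"z":0,"rx":0,"ry":0,"rz":0,"claw":1},{"x":0.36,"y":0.22,"z":0,"rx":0,"ry":0,"rz":0,"claw":1},{"x":0.5,"y":0.31,"z":0,"rx":0,"ry":0,"rz":0,"claw":1},{"x":0.532,"y":0.323,"z":0,"rx":0,"ry":0,"rz":0,"claw":1},{"x":0.532,"y":0.323,"z":-0.1,"rx":0,"ry":0,"rz":0,"claw":1},{"x":0.532,"y":0.323,"z":-0.2,"rx":0,"ry":0,"rz":0,"claw":1},{"x":0.532,"y":0.323,"z":-0.28,"rx":0,"ry":0,"rz":0,"claw":1},{"x":0.532,"y":0.323,"z":-0.28,"rx":0,"ry":0,"rz":0,"claw":1}]'
python3 - <<'E'
from h import *
S=capture("side"); T=capture("top")
a=cv2.resize(S["color"][70:220,220:380],None,fx=3,fy=3,interpolation=cv2.INTER_CUBIC)
b=cv2.resize(T["color"][100:200,300:380],None,fx=4.5,fy=4.5,interpolation=cv2.INTER_CUBIC)[:450]
a=a[:450];print(a.shape,b.shape)
cv2.imwrite("pics/g1.png",np.hstack([a,b[:,:320]])[:,:,::-1])
E
```

```text
time_s: 3.9
tcp_pos: [0.6105, -0.3515, 0.1508]
ee_rot: [[-0.951, 0.308, -0.004], [0.308, 0.951, 0.002], [0.004, 0.0, -1.0]]
wrist_force: [0.4, -0.1, 0.3]
gripper_width: 0.997
gripper_force: 0.0
(450, 480, 3) (450, 360, 3)
```

View pics/g1.png

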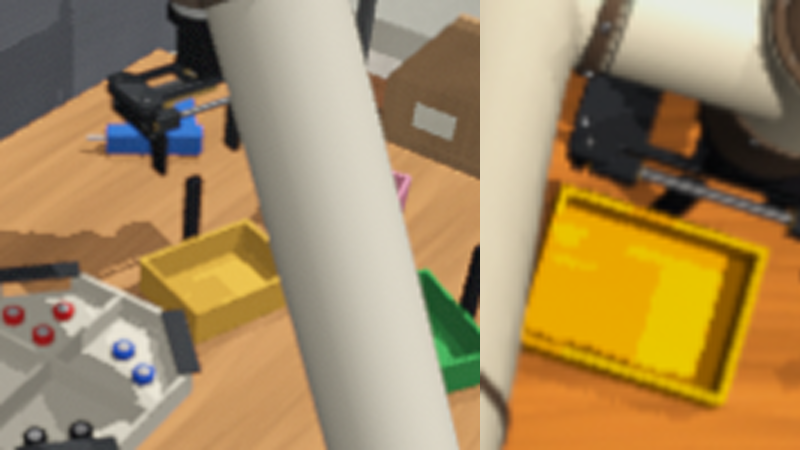

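The picture shows the fingertips at (160,170) and (232,145), straddling the handle top at (193,178). The alignment is good, so I descend and grip.

```bash
python3 -m pendant '[{"x":0.003,"y":0,"z":-0.14,"rx":0,"ry":0,"rz":0,"claw":1},{"x":0.003,"y":0,"z":-0.26,"rx":0,"ry":0,"rz":0,"claw":1},{"x":0.003,"y":0,"z":-0.26,"rx":0,"ry":0,"rz":0,"claw":1},{"x":0.003,"y":0,"z":-0.26,"rx":0,"ry":0,"rz":0,"claw":0},{"x":0.003,"y":0,"z":-0.26,"rx":0,"ry":0,"rz":0,"claw":0},{"x":0.003,"y":0,"z":-0.26,"rx":0,"ry":0,"rz":0,"claw":0},{"x":0.003,"y":0,"z":-0.26,"rx":0,"ry":0,"rz":0,"claw":0},{"x":0.003,"y":0,"z":-0.26,"rx":0,"ry":0,"rz":0,"claw":0}]'
```

```text
time_s: 5.0
tcp_pos: [0.6138, -0.3504, 0.0877]
ee_rot: [[-0.952, 0.306, 0.0], [0.306, 0.952, -0.0], [-0.0, 0.0, -1.0]]
wrist_force: [0.1, 0.6, 0.3]
gripper_width: 0.519
gripper_force: 0.0
```

```bash
python3 -m pendant '[{"x":0,"y":0,"z":0,"rx":0,"ry":0,"rz":0,"claw":0},{"x":0,"y":0,"z":0,"rx":0,"ry":0,"rz":0,"claw":0},{"x":0,"y":0,"z":0,"rx":0,"ry":0,"rz":0,"claw":0},{"x":0,"y":0,"z":0,"rx":0,"ry":0,"rz":0,"claw":0},{"x":0,"y":0,"z":0,"rx":0,"ry":0,"rz":0,"claw":0},{"x":0,"y":0,"z":0,"rx":0,"ry":0,"rz":0,"claw":0},{"x":0,"y":0,"z":0,"rx":0,"ry":0,"rz":0,"claw":0},{"x":0,"y":0,"z":0,"rx":0,"ry":0,"rz":0,"claw":0}]'
```

```text
time_s: 6.0
tcp_pos: [0.6137, -0.3504, 0.0875]
ee_rot: [[-0.952, 0.306, 0.0], [0.306, 0.952, -0.0], [-0.0, -0.0, -1.0]]
wrist_force: [0.7, -1.4, 0.4]
gripper_width: 0.227
gripper_force: 30.0
```

```bash
python3 -m pendant '[{"x":0.01,"y":0.05,"z":0.005,"rx":0,"ry":0,"rz":-0.005,"claw":0},{"x":0.025,"y":0.15,"z":0.005,"rx":0,"ry":0,"rz":-0.02,"claw":0},{"x":0.045,"y":0.28,"z":0.005,"rx":0,"ry":0,"rz":-0.04,"claw":0},{"x":0.065,"y":0.41,"z":0.005,"rx":0,"ry":0,"rz":-0.06,"claw":0},{"x":0.085,"y":0.54,"z":0.005,"rx":0,"ry":0,"rz":-0.08,"claw":0},{"x":0.105,"y":0.67,"z":0.005,"rx":0,"ry":0,"rz":-0.1,"claw":0},{"x":0.12,"y":0.77,"z":0.005,"rx":0,"ry":0,"rz":-0.115,"claw":0},{"x":0.13,"y":0.83,"z":0.005,"rx":0,"ry":0,"rz":-0.122,"claw":0}]'
```

```text
time_s: 7.0
tcp_pos: [0.6455, -0.1402, 0.0879]
ee_rot: [[-0.768, 0.64, -0.002], [0.64, 0.768, 0.001], [0.002, -0.0, -1.0]]
wrist_force: [0.6, -0.8, -3.4]
gripper_width: 0.227
gripper_force: 30.0
```

```bash
python3 -m pendant '[{"x":0.005,"y":0.035,"z":0,"rx":0,"ry":0,"rz":-0.003,"claw":0},{"x":0.012,"y":0.075,"z":0,"rx":0,"ry":0,"rz":-0.006,"claw":0},{"x":0.012,"y":0.075,"z":-0.005,"rx":0,"ry":0,"rz":-0.006,"claw":0},{"x":0.012,"y":0.075,"z":-0.005,"rx":0,"ry":0,"rz":-0.006,"claw":0},{"x":0.012,"y":0.075,"z":-0.005,"rx":0,"ry":0,"rz":-0.006,"claw":0.6},{"x":0.012,"y":0.075,"z":-0.005,"rx":0,"ry":0,"rz":-0.006,"claw":0.6},{"x":0.012,"y":0.075,"z":-0.005,"rx":0,"ry":0,"rz":-0.006,"claw":0.6},{"x":0.012,"y":0.075,"z":-0.005,"rx":0,"ry":0,"rz":-0.006,"claw":0.6}]'
python3 -m pendant '[{"x":0,"y":0,"z":0.1,"rx":0,"ry":0,"rz":0,"claw":0.6},{"x":0,"y":0,"z":0.25,"rx":0,"ry":0,"rz":0,"claw":0.6},{"x":0,"y":0,"z":0.4,"rx":0,"ry":0,"rz":0,"claw":0.3},{"x":0,"y":0,"z":0.55,"rx":0,"ry":0,"rz":0,"claw":0},{"x":0.1,"y":0,"z":0.55,"rx":0,"ry":0,"rz":0,"claw":0},{"x":0.15,"y":0,"z":0.55,"rx":0,"ry":0,"rz":0,"claw":0},{"x":0.15,"y":-0.2,"z":0.55,"rx":0,"ry":0,"rz":0,"claw":0},{"x":0.15,"y":-0.4,"z":0.55,"rx":0,"ry":0,"rz":0,"claw":0}]'
python3 - <<'E'
from h import *
S=capture("side"); T=capture("top")
a=cv2.resize(S["color"][110:260,180:340],None,fx=3,fy=3,interpolation=cv2.INTER_CUBIC)
b=cv2.resize(T["color"][110:235,180:287],None,fx=3.6,fy=3.6,interpolation=cv2.INTER_CUBIC)[:450,:320]
cv2.imwrite("pics/p1.png",np.hstack([a,np.pad(b,((0,450-b.shape[0]),(0,0),(0,0)))])[:,:,::-1])
E
```

```text
time_s: 8.0
tcp_pos: [0.6493, -0.1243, 0.0878]
ee_rot: [[-0.756, 0.654, 0.0], [0.654, 0.756, -0.0], [-0.0, 0.0, -1.0]]
wrist_force: [1.1, -0.1, 0.1]
gripper_width: 0.562
gripper_force: 0.0
time_s: 9.0
tcp_pos: [0.6866, -0.2244, 0.2236]
ee_rot: [[-0.757, 0.653, -0.003], [0.653, 0.757, 0.0], [0.002, -0.001, -1.0]]
wrist_force: [0.7, 1.0, 0.8]
gripper_width: 0.038
gripper_force: 0.0
```

View pics/p1.png

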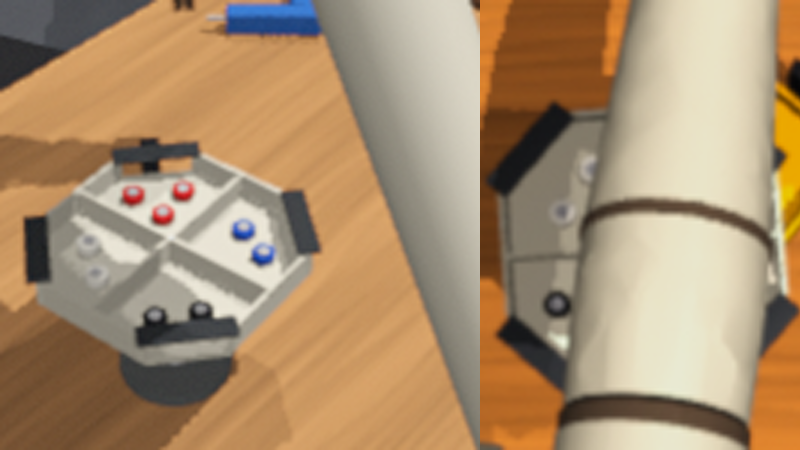

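The side crop shows the tray untouched and the handle just behind the red pad at (150,148). The arm hides the bin from above, so I swing it aside for one check.

```bash
python3 -m pendant '[{"x":0,"y":-0.2,"z":0.05,"rx":0,"ry":0,"rz":0,"claw":0},{"x":-0.05,"y":-0.4,"z":0.05,"rx":0,"ry":0,"rz":0,"claw":0},{"x":-0.1,"y":-0.6,"z":0.05,"rx":0,"ry":0,"rz":0,"claw":0},{"x":-0.15,"y":-0.75,"z":0.05,"rx":0,"ry":0,"rz":0,"claw":0},{"x":-0.2,"y":-0.85,"z":0.05,"rx":0,"ry":0,"rz":0,"claw":0},{"x":-0.2,"y":-0.85,"z":0.05,"rx":0,"ry":0,"rz":0,"claw":0},{"x":-0.2,"y":-0.85,"z":0.05,"rx":0,"ry":0,"rz":0,"claw":0},{"x":-0.2,"y":-0.85,"z":0.05,"rx":0,"ry":0,"rz":0,"claw":0}]'
python3 - <<'E'
from h import *
T=capture("top")
b=cv2.resize(T["color"][120:235,175:305],None,fx=5,fy=5,interpolation=cv2.INTER_CUBIC)
c0=np.array([.6007,-.0823]); x=np.array([.756,-.655]); y=np.array([.655,.756])
for i,j in((1,1),(1,-1),(-1,-1),(-1,1)):
    p=proj(np.append(c0+i*.057*x+j*.075*y,.045),T); q=(p-[175,120]+.5)*5-.5; print(q.round())
cv2.imwrite("pics/p2.png",b[:,:,::-1])
E
```

```text
time_s: 10.1
tcp_pos: [0.6375, -0.4352, 0.2377]
ee_rot: [[-0.757, 0.653, 0.0], [0.653, 0.757, 0.0], [-0.0, 0.0, -1.0]]
wrist_force: [-0.7, 0.5, -0.5]
gripper_width: 0.007
gripper_force: 0.0
[372.   8.]
[555. 161.]
[436. 300.]
[253. 144.]
```

View pics/p2.png

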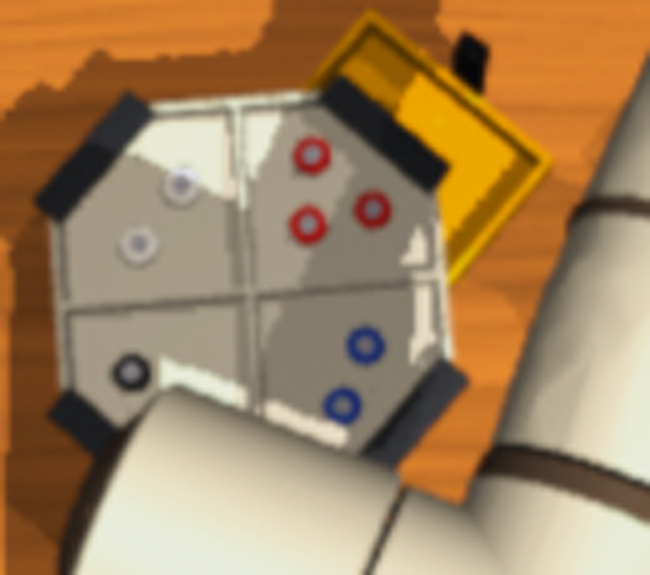

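The bin's rim corners, (372,12) and (548,160) in the crop, match the predicted (372,8) and (555,161). The bin is placed right, with its handle outward. Next I press the red pad.

```bash
python3 -m pendant '[{"x":-0.02,"y":0.15,"z":0,"rx":0,"ry":0,"rz":0,"claw":0},{"x":-0.05,"y":0.35,"z":0,"rx":0,"ry":0,"rz":0,"claw":0},{"x":-0.08,"y":0.55,"z":0,"rx":0,"ry":0,"rz":0,"claw":0},{"x":-0.1,"y":0.75,"z":0,"rx":0,"ry":0,"rz":0,"claw":0},{"x":-0.13,"y":0.9,"z":0,"rx":0,"ry":0,"rz":0,"claw":0},{"x":-0.15,"y":1,"z":0,"rx":0,"ry":0,"rz":0,"claw":0},{"x":-0.15,"y":1,"z":0,"rx":0,"ry":0,"rz":0,"claw":0},{"x":-0.15,"y":1,"z":0,"rx":0,"ry":0,"rz":0,"claw":0}]'
```

```text
time_s: 11.15
tcp_pos: [0.5995, -0.1865, 0.2378]
ee_rot: [[-0.757, 0.654, 0.001], [0.654, 0.757, -0.0], [-0.001, 0.0, -1.0]]
wrist_force: [-0.8, 0.0, 0.4]
gripper_width: 0.006
gripper_force: 0.0
```

```bash
python3 -m pendant '[{"x":-0.01,"y":0.15,"z":0,"rx":0,"ry":0,"rz":0,"claw":0},{"x":-0.025,"y":0.3,"z":0,"rx":0,"ry":0,"rz":0,"claw":0},{"x":-0.034,"y":0.42,"z":0,"rx":0,"ry":0,"rz":0,"claw":0},{"x":-0.034,"y":0.447,"z":0,"rx":0,"ry":0,"rz":0,"claw":0},{"x":-0.034,"y":0.447,"z":-0.08,"rx":0,"ry":0,"rz":0,"claw":0},{"x":-0.034,"y":0.447,"z":-0.16,"rx":0,"ry":0,"rz":0,"claw":0},{"x":-0.034,"y":0.447,"z":-0.22,"rx":0,"ry":0,"rz":0,"claw":0},{"x":-0.034,"y":0.447,"z":-0.22,"rx":0,"ry":0,"rz":0,"claw":0}]'
```

```text
time_s: 12.15
tcp_pos: [0.5902, -0.0757, 0.1811]
ee_rot: [[-0.755, 0.655, -0.003], [0.655, 0.755, -0.0], [0.002, -0.002, -1.0]]
wrist_force: [-0.0, 0.1, 0.2]
gripper_width: 0.005
gripper_force: 0.0
```

```bash
python3 -m pendant '[{"x":0,"y":0,"z":-0.035,"rx":0,"ry":0,"rz":0,"claw":0},{"x":0,"y":0,"z":-0.065,"rx":0,"ry":0,"rz":0,"claw":0},{"x":0,"y":0,"z":-0.095,"rx":0,"ry":0,"rz":0,"claw":0},{"x":0,"y":0,"z":-0.125,"rx":0,"ry":0,"rz":0,"claw":0},{"x":0,"y":0,"z":-0.155,"rx":0,"ry":0,"rz":0,"claw":0},{"x":0,"y":0,"z":-0.185,"rx":0,"ry":0,"rz":0,"claw":0},{"x":0,"y":0,"z":-0.215,"rx":0,"ry":0,"rz":0,"claw":0},{"x":0,"y":0,"z":-0.24,"rx":0,"ry":0,"rz":0,"claw":0}]'
python3 -m pendant '[{"x":0,"y":0,"z":-0.02,"rx":0,"ry":0,"rz":0,"claw":0},{"x":0,"y":0,"z":-0.04,"rx":0,"ry":0,"rz":0,"claw":0},{"x":0,"y":0,"z":-0.04,"rx":0,"ry":0,"rz":0,"claw":0},{"x":0,"y":0,"z":-0.04,"rx":0,"ry":0,"rz":0,"claw":0},{"x":0,"y":0,"z":-0.04,"rx":0,"ry":0,"rz":0,"claw":0},{"x":0,"y":0,"z":-0.04,"rx":0,"ry":0,"rz":0,"claw":0},{"x":0,"y":0,"z":-0.04,"rx":0,"ry":0,"rz":0,"claw":0},{"x":0,"y":0,"z":-0.04,"rx":0,"ry":0,"rz":0,"claw":0}]'
python3 - <<'E'
from h import *
S=capture("side")
a=cv2.resize(S["color"][110:260,180:340],None,fx=4,fy=4,interpolation=cv2.INTER_CUBIC)
cv2.imwrite("pics/d1.png",a[:,:,::-1])
E
```

```text
time_s: 13.15
tcp_pos: [0.5928, -0.0767, 0.1256]
ee_rot: [[-0.757, 0.653, 0.005], [0.653, 0.757, -0.003], [-0.006, 0.001, -1.0]]
wrist_force: [-0.9, -5.1, 11.6]
gripper_width: 0.005
gripper_force: 5.9
time_s: 14.15
tcp_pos: [0.5923, -0.0766, 0.1157]
ee_rot: [[-0.757, 0.653, 0.004], [0.653, 0.757, -0.003], [-0.005, 0.001, -1.0]]
wrist_force: [-0.5, -5.7, 11.2]
gripper_width: 0.007
gripper_force: 5.6
```

View pics/d1.png

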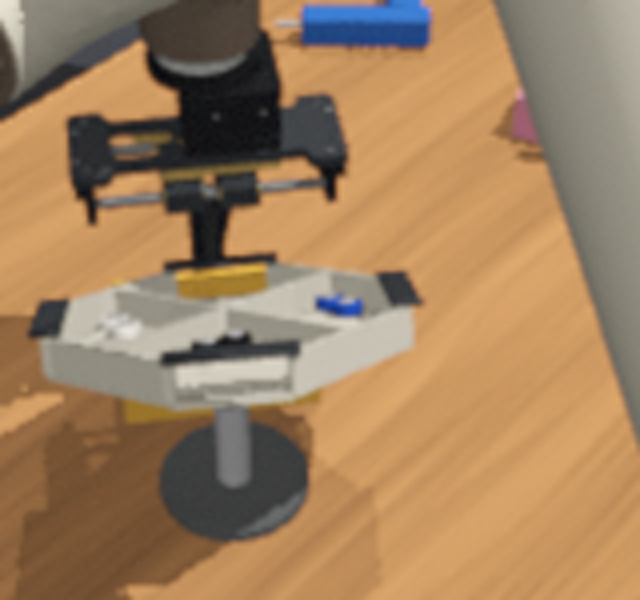

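The picture shows the tray leaning towards the red corner, with no red visible in that bay at (170,300). The white (120,325), blue (340,303) and black (220,345) tags are still in their bays. I let the tray up gently.

```bash
python3 -m pendant '[{"x":0,"y":0,"z":0.03,"rx":0,"ry":0,"rz":0,"claw":0},{"x":0,"y":0,"z":0.06,"rx":0,"ry":0,"rz":0,"claw":0},{"x":0,"y":0,"z":0.09,"rx":0,"ry":0,"rz":0,"claw":0},{"x":0,"y":0,"z":0.12,"rx":0,"ry":0,"rz":0,"claw":0},{"x":0,"y":0,"z":0.15,"rx":0,"ry":0,"rz":0,"claw":0},{"x":0,"y":0,"z":0.18,"rx":0,"ry":0,"rz":0,"claw":0},{"x":0,"y":0,"z":0.21,"rx":0,"ry":0,"rz":0,"claw":0},{"x":0,"y":0,"z":0.25,"rx":0,"ry":0,"rz":0,"claw":0}]'
python3 -m pendant '[{"x":0,"y":0,"z":0.1,"rx":0,"ry":0,"rz":0,"claw":0},{"x":0,"y":0,"z":0.25,"rx":0,"ry":0,"rz":0,"claw":0},{"x":0,"y":-0.2,"z":0.3,"rx":0,"ry":0,"rz":0,"claw":0},{"x":0.05,"y":-0.4,"z":0.3,"rx":0,"ry":0,"rz":0,"claw":0},{"x":0.1,"y":-0.6,"z":0.3,"rx":0,"ry":0,"rz":0,"claw":0},{"x":0.1,"y":-0.8,"z":0.3,"rx":0,"ry":0,"rz":0,"claw":0},{"x":0.1,"y":-1,"z":0.3,"rx":0,"ry":0,"rz":0,"claw":0},{"x":0.1,"y":-1,"z":0.3,"rx":0,"ry":0,"rz":0,"claw":0}]'
python3 -m pendant '[{"x":0,"y":-0.15,"z":0,"rx":0,"ry":0,"rz":0,"claw":0},{"x":0,"y":-0.3,"z":0,"rx":0,"ry":0,"rz":0,"claw":0},{"x":0,"y":-0.45,"z":0,"rx":0,"ry":0,"rz":0,"claw":0},{"x":0,"y":-0.45,"z":0,"rx":0,"ry":0,"rz":0,"claw":0},{"x":0,"y":-0.45,"z":0,"rx":0,"ry":0,"rz":0,"claw":0},{"x":0,"y":-0.45,"z":0,"rx":0,"ry":0,"rz":0,"claw":0},{"x":0,"y":-0.45,"z":0,"rx":0,"ry":0,"rz":0,"claw":0},{"x":0,"y":-0.45,"z":0,"rx":0,"ry":0,"rz":0,"claw":0}]'
python3 - <<'E'
from h import *
S=capture("side"); T=capture("top")
a=cv2.resize(S["color"][130:240,180:290],None,fx=3.5,fy=3.5,interpolation=cv2.INTER_CUBIC)
b=cv2.resize(T["color"][120:230,180:290],None,fx=3.5,fy=3.5,interpolation=cv2.INTER_CUBIC)
cv2.imwrite("pics/e1.png",np.hstack([a,b])[:,:,::-1])
for c in(S,T):
    q=c["color"].astype(int); m=((q[...,0]>100)&(q[...,1]<60)&(q[...,2]<70)).astype(np.uint8); m[:120]=0;k=cv2.connectedComponentsWithStats(m); print([(k[2][i,4],k[3][i].round()) for i in range(1,k[0]) if k[2][i,4]>4 and 150<k[3][i][0]<320])
E
```

```text
time_s: 15.2
tcp_pos: [0.5899, -0.0748, 0.1747]
ee_rot: [[-0.756, 0.654, -0.003], [0.654, 0.756, 0.0], [0.002, -0.002, -1.0]]
wrist_force: [-0.4, -0.1, 0.1]
gripper_width: 0.003
gripper_force: 0.0
time_s: 16.2
tcp_pos: [0.6147, -0.3281, 0.2489]
ee_rot: [[-0.753, 0.658, -0.002], [0.658, 0.753, 0.0], [0.002, -0.001, -1.0]]
wrist_force: [-0.0, 0.7, -1.0]
gripper_width: 0.008
gripper_force: 0.0
time_s: 17.2
tcp_pos: [0.616, -0.4367, 0.2504]
ee_rot: [[-0.757, 0.654, 0.0], [0.654, 0.757, -0.0], [-0.0, 0.0, -1.0]]
wrist_force: [-0.2, 0.1, -0.4]
gripper_width: 0.003
gripper_force: 0.0
[]
[(np.int32(34), array([256., 136.])), (np.int32(65), array([266., 145.])), (np.int32(14), array([181., 167.])), (np.int32(21), array([179., 172.])), (np.int32(14), array([180., 185.])), (np.int32(21), array([180., 192.])), (np.int32(156), array([182., 210.])), (np.int32(6), array([183., 244.])), (np.int32(16), array([176., 264.])), (np.int32(16), array([185., 263.])), (np.int32(284), array([181., 278.])), (np.int32(32), array([175., 298.])), (np.int32(85), array([172., 304.])), (np.int32(5), array([164., 313.])), (np.int32(33), array([173., 318.])), (np.int32(5), array([172., 324.]))]
```

View pics/e1.png

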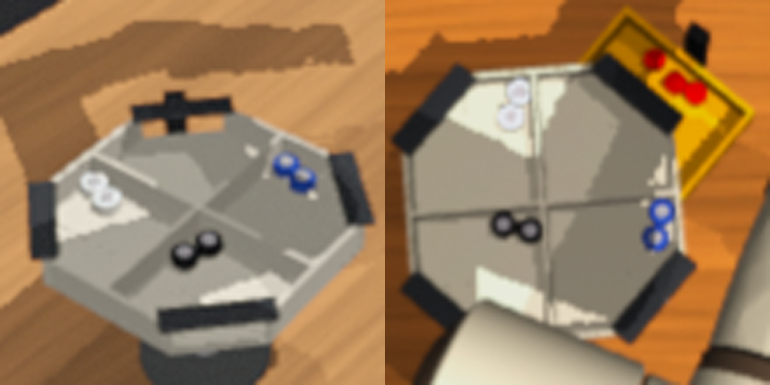

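All three red tags lie in the bin at (653,60), (676,82) and (694,93). The tray is level and the white, blue and black tags are each in their own bay. I hand it in.

```bash
python3 -c "
from station import *
print(finish_job())"
```

```text
the job is handed in; nothing more can be done
None
```

The job is handed in: all three red tags are in the ochre bin under the red corner, the tray is back level, and the other tags are in their own bays, at about 17 s of the 64 s allowed.

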